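# Refit the spacers on a grain mill's sprung spindle

## Task

Refit the three loose spacers on the pantry grain mill: thread them one at a time over its upright spindle in size order, the large blue one first, then the medium brass one, then the small dark steel one on top, each pushed past the spring catch and fully home so that the stack is flat and tight on the mill's seat, then let go. The spindle floats off-centre on a soft spring, so find it gently by feel and never press it down more than about a centimetre; leave the jar, the hopper and the brush where they are.

Things in the scene. Friction and masses are not known exactly. Their poses are not given: they have to be found in the camera images.
- mill: Fixed grey mill base, 150 x 150 x 70 mm, with a round steel seat on top (84 mm diameter, its flat top 78 mm above the table); origin at the centre of the underside. Seated, the stack of spacers is 54 mm high, just under the spindle's spring catch.
- mill_seat (a point): Centre of the seat's flat top; z up. The round copper spindle rises from the seat: 15 mm diameter, top 76 mm above the seat, flat nose 12 mm wide with a 2 mm high chamfer. Its axis is NOT at this point: it stands 5 to 7 mm from it in an unknown direction, new each time and fixed during the job.
- spindle (a joint): How far the sprung spindle is pressed down, m: 0 up, 0.014 hard stop; yields from 2 N, then 0.9 N per mm, springs back; never moves sideways. Catch: two sprung balls, 61 mm above the seat, stick out 2.5 mm on opposite sides. A bore slides 11 mm over the nose, meets them, and passes at a push of 4 to 8 N; below it runs free, but drags if held off-centre.
- large_mid (a point): Round spacer lying flat on the cork mat, its plain through bore upright. The point is on its axis, half-way up. Outer diameter 56 mm, height 20 mm, bore 17 mm (no chamfer), about 120 g. Blue; belongs at the bottom, on the seat. z is its axis.
- medium_mid (a point): Round spacer lying flat on the cork mat, its plain through bore upright. The point is on its axis, half-way up. Outer diameter 46 mm, height 18 mm, bore 17 mm (no chamfer), about 210 g. Brass; belongs in the middle, on the large one. z is its axis.
- small_mid (a point): Round spacer lying flat on the cork mat, its plain through bore upright. The point is on its axis, half-way up. Outer diameter 36 mm, height 16 mm, bore 17 mm (no chamfer), about 100 g. Dark steel; belongs on top, on the medium one. z is its axis.
- mat: Fixed cork mat, 200 x 370 x 5 mm, on which the spacers lie; origin at the centre of its underside, on the table.
- jar_mid (a point): Bystander: closed storage jar, 80 mm diameter, 120 mm tall, standing; the point is its centre.
- hopper_mid (a point): Bystander: the mill's white funnel-shaped hopper, 130 mm wide at the top, 90 mm tall, standing; the point is its centre.
- brush: Bystander: cleaning brush 180 mm long, lying flat; the origin is under its middle.
Things that resemble listed ones, but are neither listed nor needed, are in the scene too. Of the things that look like the part that bears small_mid, the smaller one is meant. There is more than one size of the part that bears medium_mid; the job needs the smaller.

How it is judged:
By the outcome, as a careful person would: the job done as asked, in the order asked, and still so for the second after the job is handed in, with the robot touching nothing.
It also fails if it takes over 72 s, if anything falls off the work surface, if the arm or the gripper's body presses on something with over 40 N, if the wrist force passes 120 N, or if a joint passes its speed limit or range.

## Robot

A 6-joint arm with a two-finger parallel gripper is mounted at the origin on the work surface. World frame = base frame: x ahead of the robot, y to its left, z up, the work surface at z = 0. Lengths are in mm, angles in rad, forces in N, time in s.
With the tool pointing down it reaches from about 275 to 750 mm from the base axis. Payload 10.2 kg.
Tool frame: the origin (TCP) lies midway between the tips of the shut fingers; the grasp point (between the pads) lies 19 mm behind it; z points along the fingers, y is the direction in which the jaws open and shut (so a half turn about z gives the same grasp; the last joint's range is limited). The gripper opens to 85 mm and grips with 20 to 120 N. Pads are 22 mm wide; open, the fingers measure 114 mm over their backs; the gripper's body (76 mm by 85 mm) begins 54 mm behind the grasp point. The pads swing forward as they close: fully open they stand 13 mm farther back than shut.
Start: joints at [-1.443, 0.313, 1.498, -0, 1.331, -0.223], TCP at [180.403, -493.037, 231.294] pointing down, gripper open.
Joint ranges: [-2.94, 2.94], [-0.97, 2.17], [0.19, 2.56], [-1.23, 4.37], [0.02, 3.11], [-2.88, 2.88]. Speed limits (rad/s): [2.39, 2.39, 3.01, 3.14, 3.14, 3.14].

## Interface

Orientations are given as a unit quaternion [w, x, y, z].
In Python, from rig import sense, optics, ctrl gives the robot as it stands.
- The arm moves only by the tool play_rows, never from a script. Its argument "plan" is a list of rows, each a list of 7 numbers: the shift along the world's x, y, z in mm, then the turn, a rotation vector about the world's x, y, z in rad, then the opening, from -1 (shut) to 1 (fully open), so that 0 is half open. A call has 1 to 5 rows; each row shifts and turns the pose as measured when the row begins; what a row does not reach is not made up. A row lasts 1/12 s, in which the tool goes at most 41.7 mm and 7.16 degrees, less where a joint would pass 70% of its speed; a pose out of reach is approached as far as the arm can. A call is refused whole if a number of a shift passes 41.7 or a number of a turn 0.125, either way. A call with a gripper value outside its range is refused whole. The fingers move at their own pace and stop on an object; "grip_force" is the grip in N (left out, the last holds). Time passes only in rows, so rows that do not move let the fingers close. It gives the time, the measured TCP pose, the force and the opening at its end, in the units of the state.
- sense(): the state, without advancing time (a new reading comes with each control period).
- optics.capture(name): name is "scene" or "top" or "wrist"; returns a dict with "img" (480x640x3 uint8, blue, green, red), "fx", "fy", "cx", "cy" (pixels), "world_to_cam" (4x4, takes a point from world to camera coordinates). Camera axes: x right, y up, looking along -z (the intrinsics and any distortion apply to the point x, -y, -z); pixel columns grow to the right and rows downward; lengths in mm; the calibration is good to about 2 mm. A picture is of the moment at which its call begins. There is no depth.
- ctrl.finish_job(): hands the job in, once; it reports no verdict.
The state is a dict: "time_s": time; "joints": joint angles; "dq": joint speeds; "tau": joint torques, N m; "eef_pos": TCP position; "ee_rot": TCP orientation; "force": force on the tool from outside, world axes, zero at the start; "wrist_torque": the same for the moment, N m; "grip_width": opening from 0.0 (shut) to 1.0 (fully open).
Only numpy, scipy, OpenCV 4.12 (cv2) and the standard library are available. Lean on these libraries where they do the work, as an engineer would, in place of code of your own. Each camera call takes 0.05 s, during which the arm holds its last target. There are 200 camera calls.

## Working session

There is one attempt and no reset: what is moved stays moved. The work goes in short steps, Python scripts to look and compute and a tool call to move; the robot and the scene stay as the last step left them, time stands still between calls to the robot, and variables do not carry over. Pictures are saved under pics/ and viewed, about 8 in all and at most 12, crops included, and the job is handed in when it is done.

Besides the shell and the picture viewer there is one more tool, called after ">>>" as name(argument=value, ...) on one line, values as JSON. play_rows: Moves the arm, as the interface text tells. Its arguments: {"type":"object","properties":{"plan":{"type":"array"},"grip_force":{"type":"number"}},"required":["plan"]}

```bash
mkdir -p pics; ls; cat > h.py <<'E'
import numpy as np, cv2
from rig import sense, optics, ctrl
def cap(n,f=None):
    c=optics.capture(n)
    if f: cv2.imwrite('pics/'+f,c['img'])
    return c
def ray(c,u,v,z):
    W=np.array(c['world_to_cam']);R=W[:3,:3];t=W[:3,3]
    d=np.array([(u-c['cx'])/c['fx'],-(v-c['cy'])/c['fy'],-1.])
    o=-R.T@t; d=R.T@d
    return o+d*(z-o[2])/d[2]
def proj(c,p):
    W=np.array(c['world_to_cam']);q=W[:3,:3]@np.array(p,float)+W[:3,3]
    return np.array([c['cx']+c['fx']*q[0]/-q[2],c['cy']+c['fy']*q[1]/q[2]])
E
python3 - <<'E'
from h import *
print(sense())
for n in('scene','top'):
    c=cap(n,n+'0.png');print({k:v for k,v in c.items() if k!='img'})
E
```

```text
pics
{'time_s': 0.0, 'joints': array([-1.44341474e+00,  3.13479366e-01,  1.49844120e+00,  2.81556941e-05,
        1.33099785e+00, -2.23407380e-01]), 'dq': array([-0.00091046,  0.00063992,  0.00018768,  0.00018893, -0.00143922,
        0.00108584]), 'tau': array([-1.05868294e-03, -4.12265575e+01, -2.59743243e+01, -2.10423559e-04,
        4.23483521e-03,  6.39097266e-06]), 'eef_pos': array([ 180.36875127, -492.77154208,  230.71849925]), 'ee_rot': array([-6.61462114e-04,  9.84658148e-01,  1.74493244e-01,  4.54717140e-05]), 'force': array([-0.45533639, -0.24300868, -0.07300224]), 'wrist_torque': array([-0.02173466,  0.00902725, -0.0034706 ]), 'grip_width': 1.0097198154866216}
{'fx': 543.4264978093892, 'fy': 543.4264978093892, 'cx': 316.09708373998404, 'cy': 236.65677385469482, 'world_to_cam': array([[-6.51004972e-01,  7.58853823e-01,  1.82593104e-02,
         4.04888753e+02],
       [-5.14887750e-01, -4.59130764e-01,  7.23940292e-01,
         1.89505712e+02],
       [ 5.57748269e-01,  4.61887234e-01,  6.89620947e-01,
        -1.42747368e+03],
       [ 0.00000000e+00,  0.00000000e+00,  0.00000000e+00,
         1.00000000e+00]])}
{'fx': 471.94577175017713, 'fy': 471.94577175017713, 'cx': 323.47968044139344, 'cy': 241.73850845560435, 'world_to_cam': array([[ 1.10719099e-02, -9.99444803e-01, -3.14244857e-02,
        -5.76790597e+01],
       [ 9.84047535e-01,  5.31012870e-03,  1.77826463e-01,
        -5.43827848e+02],
       [-1.77560867e-01, -3.28920663e-02,  9.83559988e-01,
        -9.02570534e+02],
       [ 0.00000000e+00,  0.00000000e+00,  0.00000000e+00,
         1.00000000e+00]])}
```

View pics/top0.png

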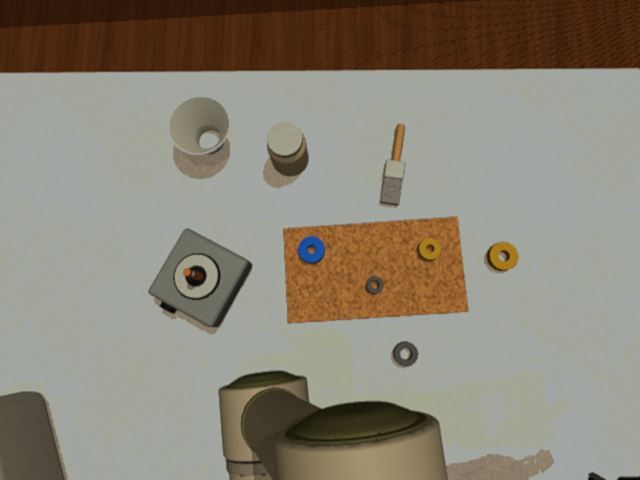

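View pics/scene0.png

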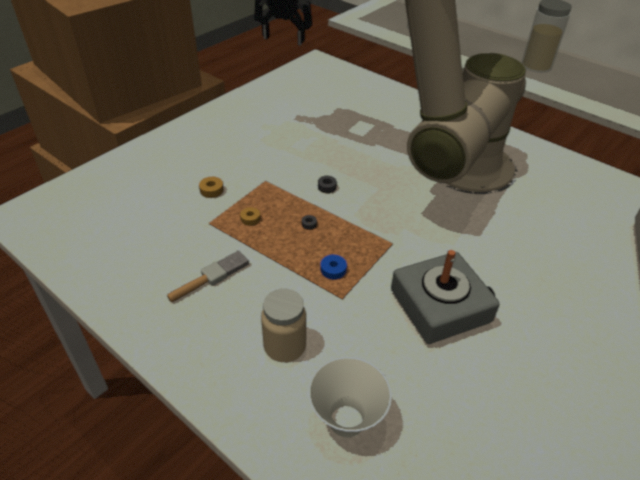

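Top: blue at (311,249), brass on the mat at (429,248), small steel on the mat at (374,285), mill seat about (197,276) and spindle tip (187,272). The larger brass and steel rings lie off the mat. The scene view agrees, with the tip at (450,252). Now I'll measure them.

```bash
python3 - <<'E'
from h import *
from rig import optics
T=cap('top');S=cap('scene')
def blob(c,uv,r,lo,hi,inv=False):
    hsv=cv2.cvtColor(c['img'],cv2.COLOR_BGR2HSV); u,v=uv
    m=cv2.inRange(hsv,lo,hi); k=np.zeros_like(m);k[v-r:v+r+1,u-r:u+r+1]=255;m&=k
    cs,_=cv2.findContours(m,cv2.RETR_EXTERNAL,cv2.CHAIN_APPROX_NONE);g=max(cs,key=cv2.contourArea)
    return cv2.fitEllipse(cv2.convexHull(g))
print('hsv', [cv2.cvtColor(T['img'],cv2.COLOR_BGR2HSV)[v,u] for u,v in[(302,249),(421,248),(367,285),(330,300),(180,290),(187,272),(393,353)]])
q={'blue':((311,249),(334,266),(100,120,40),(130,255,255),25),'brass':((429,248),(250,216),(17,130,60),(30,255,255),25),
 'steel':((374,285),(309,222),(0,0,0),(179,90,110),22)}
for n,(a,b,lo,hi,h) in q.items():
    for nm,c,uv in(('top',T,a),('scene',S,b)):
        try:
            e=blob(c,uv,18,lo,hi); print(n,nm,np.round(e[0],1),np.round(e[1],1),ray(c,*e[0],5+h-10 if 0 else h)[:2].round(1))
        except Exception as x: print(n,nm,x)
def crop(c,u,v,r,k): return cv2.resize(c['img'][v-r:v+r,u-r:u+r],None,fx=k,fy=k,interpolation=cv2.INTER_CUBIC)
cv2.imwrite('pics/c.png',np.hstack([crop(T,200,278,55,3.6),crop(S,446,285,55,3.6)]))
print(ray(T,197,276,78),ray(S,446,284,78))
E
```

```text
hsv [array([107, 220, 153], dtype=uint8), array([ 22, 220, 166], dtype=uint8), array([45, 15, 68], dtype=uint8), array([ 15, 176, 146], dtype=uint8), array([ 27,  39, 151], dtype=uint8), array([ 14, 191, 168], dtype=uint8), array([16, 72, 60], dtype=uint8)]
blue top [311.1 249.3] [25.8 26.3] [532.4 -27. ]
blue scene [333.2 266.4] [23.6 25.8] [542.2 -22.7]
brass top [429.3 248.5] [22.7 23.5] [ 535.5 -268.8]
brass scene [249.9 215.5] [17.9 19.8] [ 545.4 -263.4]
steel top [374.2 284.6] [16.3 16.5] [ 461.1 -156.2]
steel scene [308.7 221.7] [13.6 14.9] [ 469.9 -152.7]
[469.97589737 190.54837043  78.        ] [476.75382012 194.25963823  78.        ]
```

View pics/c.png

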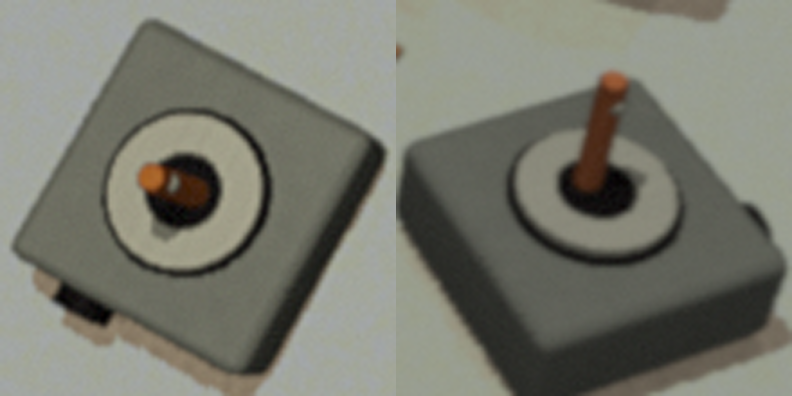

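The crop shows the tip at top pixel (187.5,273.3) and scene pixel (451.3,252.5), with the seat ellipse clear in both. Next I triangulate the tip and move over the mat.

```bash
cat >> h.py <<'E'
def tri(obs):
    A=[];b=[]
    for c,u,v in obs:
        o=ray(c,u,v,1000.);p=ray(c,u,v,0.);d=(p-o)/np.linalg.norm(p-o)
        P=np.eye(3)-np.outer(d,d);A.append(P);b.append(P@o)
    x=np.linalg.solve(sum(A),sum(b));return x,[np.linalg.norm(P@(x)-q) for P,q in zip(A,b)]
E
python3 - <<'E'
from h import *
T=cap('top');S=cap('scene')
print(tri([(T,187.5,273.3),(S,451.3,252.5)]),ray(T,187.5,273.3,154),ray(S,451.3,252.5,154))
t=(186/3.6+145,191/3.6+223);s=((596-396)/3.6+391,192/3.6+230)
print(t,s,ray(T,*t,78),ray(S,*s,78))
E
```

```text
(array([467.62275176, 185.6751424 , 149.22311951]), [np.float64(0.7459688005349246), np.float64(0.745968800534954)]) [466.72799909 184.7925882  154.        ] [472.93404353 186.8719497  154.        ]
(196.66666666666666, 276.05555555555554) (446.55555555555554, 283.3333333333333) [469.86280019 191.19445422  78.        ] [474.60592508 194.17924226  78.        ]
```

>>> play_rows(plan=[[25,30,0,0,0,0,1],[25,30,0,0,0,0,1],[25,30,0,0,0,0,1],[25,30,0,0,0,0,1],[25,30,0,0,0,0,1]], grip_force=30)

```text
time_s: 0.72
eef_pos: [304.5, -341.4, 229.7]
ee_rot: [-0.0, 0.986, 0.169, -0.0]
force: [1.2, -0.1, -0.0]
grip_width: 1.002
```

>>> play_rows(plan=[[25,30,0,0,0,0,1],[25,30,0,0,0,0,1],[25,30,0,0,0,0,1],[25,30,0,0,0,0,1],[25,30,0,0,0,0,1]])

```text
time_s: 1.13
eef_pos: [433.7, -182.6, 230.4]
ee_rot: [0.0, 0.986, 0.168, 0.0]
force: [0.6, -1.1, 0.1]
grip_width: 1.0
```

```bash
python3 - <<'E'
from h import *
c=cap('wrist','w1.png');print({k:v for k,v in c.items() if k!='img'},sense()['eef_pos'],sense()['time_s'])
for n,p in dict(blue=(532,-27,25),brass=(535,-269,23),steel=(461,-156,21)).items(): print(n,proj(c,p))
E
```

```text
{'fx': 426.94567045463054, 'fy': 426.94567045463054, 'cx': 324.10916292127337, 'cy': 234.72045837633334, 'world_to_cam': array([[ 3.31753636e-01, -9.43365820e-01,  6.74224709e-04,
        -3.16281953e+02],
       [ 8.94774183e-01,  3.14438825e-01, -3.17029001e-01,
        -2.89627872e+02],
       [ 2.98862321e-01,  1.05778802e-01,  9.48415604e-01,
        -4.90938606e+02],
       [ 0.00000000e+00,  0.00000000e+00,  0.00000000e+00,
         1.00000000e+00]])} [ 436.88630167 -177.48804789  230.47020504] 1.1833
blue [167.23970667   1.44129263]
brass [469.48962814 111.82787015]
steel [304.3770102  152.74521146]
```

View pics/w1.png

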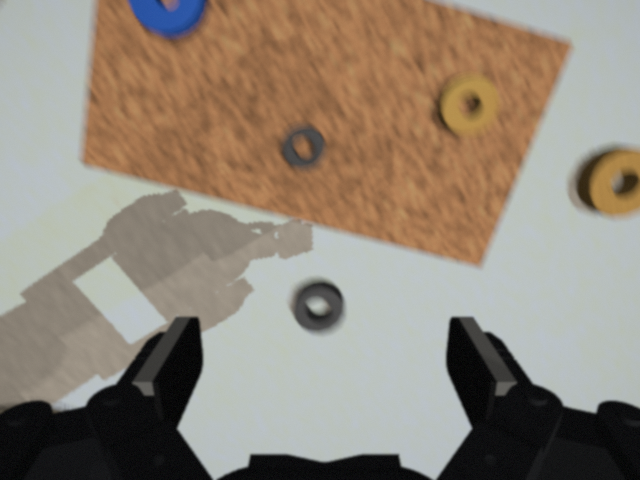

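Wrist view: small steel at (303,146), brass at (469,104), blue at the top edge (167,5), and the decoys off the mat. The wrist places things about 5 mm farther in x than the top camera did, which matches the scene camera. I'll move in on blue.

>>> play_rows(plan=[[14,30,-17,0,0,0,1],[14,30,-17,0,0,0,1],[14,30,-17,0,0,0,1],[10,27,-16,0,0,0,1],[0,0,0,0,0,0,1]])

```text
time_s: 1.6
eef_pos: [491.1, -55.1, 162.6]
ee_rot: [0.001, 0.985, 0.173, 0.002]
force: [0.2, -0.2, -1.4]
grip_width: 1.003
```

```bash
cat >> h.py <<'E'
COL={'blue':((100,120,40),(130,255,255),25),'brass':((17,150,60),(30,255,255),23)}
def spot(c,lo,hi,z,near,win=60):
    hsv=cv2.cvtColor(c['img'],cv2.COLOR_BGR2HSV); m=cv2.inRange(hsv,lo,hi)
    u,v=proj(c,[*near,z]); k=np.zeros_like(m);cv2.circle(k,(int(u),int(v)),win,255,-1);m&=k
    cs,_=cv2.findContours(m,cv2.RETR_EXTERNAL,cv2.CHAIN_APPROX_NONE);g=max(cs,key=cv2.contourArea)[:,0]
    # map the outline to the top-face plane: circle fit there
    e=cv2.fitEllipse(cv2.convexHull(g.reshape(-1,1,2)))
    P=np.array([ray(c,a,b,z)[:2] for a,b in g]);(x,y),r=cv2.minEnclosingCircle(P.astype(np.float32))
    return np.round(e[0],1),ray(c,*e[0],z)[:2].round(1),np.round((x,y,r),1)
E
python3 - <<'E'
from h import *
c=cap('wrist','w2.png');s=sense();print(s['eef_pos'],s['time_s'],s['force'],'tcp px',proj(c,s['eef_pos']))
print(spot(c,*COL['blue'],(537,-25),110))
E
```

```text
[491.19467348 -56.87640096 163.89306319] 1.65 [-0.2868242  -0.77334346  0.4794384 ] tcp px [328.67122689 321.93103903]
(array([305.2, 142.9]), array([535.1, -26.5]), array([534.4, -26.7,  27.3]))
```

>>> play_rows(plan=[[15,10,-25,0,0,0,1],[15,10,-25,0,0,0,1],[13,10,-25,0,0,0,1],[0,0,-25,0,0,0,1],[0,0,0,0,0,0,1]])

```text
time_s: 2.07
eef_pos: [537.6, -29.7, 64.0]
ee_rot: [0.005, 0.985, 0.172, 0.007]
force: [-0.9, -0.1, -1.0]
grip_width: 1.0
```

```bash
python3 - <<'E'
from h import *
c=cap('wrist','w3.png');s=sense();print(s['eef_pos'],s['time_s'],s['force'],'tcp px',proj(c,s['eef_pos']))
print(spot(c,*COL['blue'],(535,-26),160))
E
```

```text
[538.77602953 -30.08960892  66.43680016] 2.1167 [ 0.29998389 -0.05428173  0.25654048] tcp px [326.24252007 320.05111669]
(array([314.8, 275.6]), array([537.4, -25.6]), array([536.5, -25.9,  29.3]))
```

View pics/w3.png

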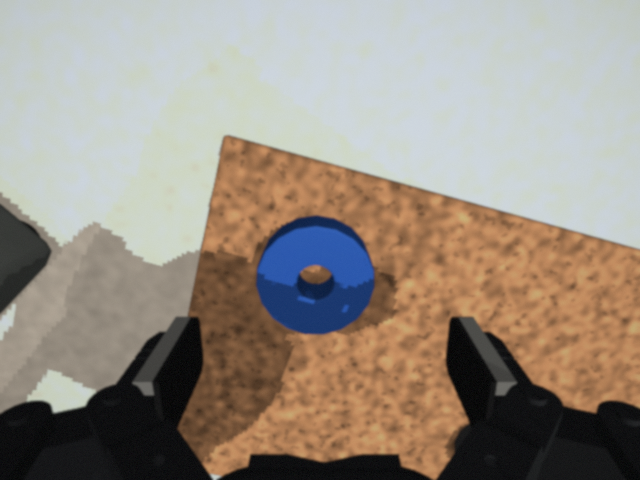

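Blue is centred between the jaws. The bore rim centre is at about (315,281), giving roughly (535,-26). I descend and grip.

>>> play_rows(plan=[[-2,2,-25,0,0,0,1],[-2,2,-25,0,0,0,1],[0,0,-6,0,0,0,1],[0,0,0,0,0,0,1]])

```text
time_s: 2.45
eef_pos: [538.6, -30.4, 17.2]
ee_rot: [0.008, 0.985, 0.17, 0.014]
force: [-0.5, -0.3, 0.6]
grip_width: 1.002
```

```bash
python3 - <<'E'
from h import *
s=sense();print(s['eef_pos'],s['time_s'],s['force'])
E
```

```text
[538.57117489 -30.44144253  17.19476229] 2.45 [-0.48281445 -0.29004428  0.59911261]
```

```bash
cat >> h.py <<'E'
from scipy.spatial.transform import Rotation as Rn
def st(tgt=None):
    s=sense();q=s['ee_rot'];r=Rn.from_quat([*q[1:],q[0]]);d=Rn.from_quat([.9851,.172,0,0])
    print('t',round(s['time_s'],2),'pos',s['eef_pos'].round(1),'F',s['force'].round(1),'g',round(s['grip_width'],3),'turn',(d*r.inv()).as_rotvec().round(3))
    if tgt is not None: print('go',(np.array(tgt)-s['eef_pos']).round(1))
E
python3 -c "
from h import *
st((535,-26,11))"
```

```text
t 2.45 pos [538.6 -30.4  17.2] F [-0.5 -0.3  0.6] g 1.002 turn [0.011 0.03  0.004]
go [-3.6  4.4 -6.2]
```

>>> play_rows(plan=[[-4,4,-6,0,0,0,1],[0,0,0,0,0,0,1]])

```text
time_s: 2.62
eef_pos: [535.9, -27.6, 14.3]
ee_rot: [0.009, 0.985, 0.169, 0.016]
force: [0.1, 1.1, -0.9]
grip_width: 0.999
```

```bash
python3 -c "
from h import *
st((535,-26,11))"
```

```text
t 2.62 pos [535.9 -27.6  14.3] F [ 0.1  1.1 -0.9] g 0.999 turn [0.013 0.034 0.005]
go [-0.9  1.6 -3.3]
```

>>> play_rows(plan=[[-1,2,-3,0.014,0.036,0.005,1],[0,0,0,0,0,0,1],[0,1,-1,0.005,0.012,0,1],[0,0,0,0,0,0,1]])

```text
time_s: 2.95
eef_pos: [537.0, -25.3, 15.0]
ee_rot: [-0.003, 0.985, 0.172, -0.003]
force: [1.0, -0.1, 0.1]
grip_width: 0.998
```

```bash
python3 -c "
from h import *
st((535,-26,11))"
```

```text
t 2.95 pos [537.  -25.3  15. ] F [ 1.  -0.1  0.1] g 0.998 turn [-0.005 -0.008  0.   ]
go [-2.  -0.7 -4. ]
```

>>> play_rows(plan=[[-2,-1,-6,-0.004,-0.006,0,1],[0,0,0,0,0,0,0.6],[0,0,0,0,0,0,-1],[0,0,0,0,0,0,-1],[0,0,0,0,0,0,-1]], grip_force=30)

```text
time_s: 3.37
eef_pos: [534.9, -26.5, 9.7]
ee_rot: [0.0, 0.985, 0.172, 0.001]
force: [0.2, 0.3, -0.6]
grip_width: 0.633
```

>>> play_rows(plan=[[0,0,0,0,0,0,-1],[0,0,0,0,0,0,-1],[0,0,0,0,0,0,-1],[0,0,0,0,0,0,-1]])

```text
time_s: 3.7
eef_pos: [534.9, -26.5, 9.7]
ee_rot: [0.0, 0.985, 0.172, 0.001]
force: [0.4, 0.7, 1.0]
grip_width: 0.636
```

```bash
python3 -c "
from h import *
st((535,-26,11));cap('wrist','w4.png')"
```

```text
t 3.7 pos [534.9 -26.5   9.7] F [0.4 0.7 1. ] g 0.636 turn [0.    0.001 0.   ]
go [0.1 0.5 1.3]
```

View pics/w4.png

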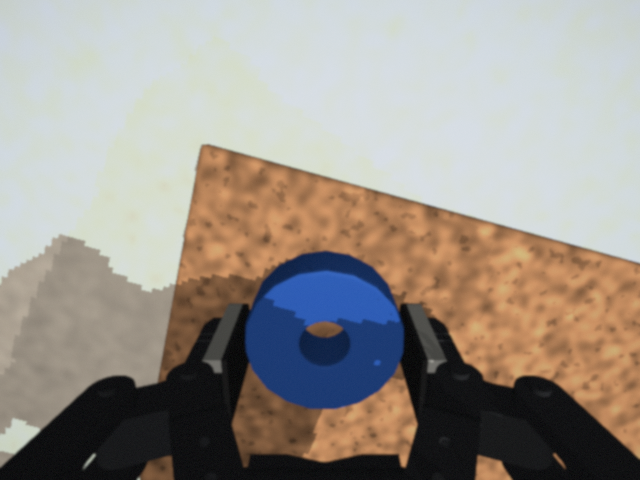

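Blue is held square, with the bore rim centre at about (325,342). I lift it and carry it to just short of the spindle, so the wrist camera sees the tip beyond it.

>>> play_rows(plan=[[0,0,30,0,0,0,-1],[0,0,30,0,0,0,-1],[-12,25,28,0,0,0,-1],[-12,25,28,0,0,0,-1],[-12,25,28,0,0,0,-1]])

```text
time_s: 4.17
eef_pos: [494.9, 47.5, 152.2]
ee_rot: [-0.002, 0.986, 0.169, -0.005]
force: [2.2, 0.7, -1.3]
grip_width: 0.634
```

>>> play_rows(plan=[[-13,25,15,0,0,0,-1],[-13,25,15,0,0,0,-1],[-13,25,0,0,0,0,-1],[-13,25,0,0,0,0,-1],[-13,25,0,0,0,0,-1]])

```text
time_s: 4.58
eef_pos: [428.2, 177.7, 190.2]
ee_rot: [-0.001, 0.986, 0.168, 0.001]
force: [0.6, 0.4, -0.4]
grip_width: 0.639
```

>>> play_rows(plan=[[0,0,0,0,0,0,-1],[0,0,0,0,0,0,-1]])

```text
time_s: 4.75
eef_pos: [425.4, 181.5, 190.4]
ee_rot: [-0.001, 0.985, 0.17, 0.0]
force: [-0.3, -0.2, -0.4]
grip_width: 0.637
```

```bash
python3 - <<'E'
from h import *
st((470,187,175)); c=cap('wrist','w5.png')
p=sense()['eef_pos'];b=ray(c,325,342,p[2]+15.3);print('bore off',b-p)
for z,q in((154,(470,187)),(78,(472,192))):print(proj(c,(*q,z)))
E
```

```text
t 4.75 pos [425.4 181.5 190.4] F [-0.3 -0.2 -0.4] g 0.637 turn [-0.003  0.     0.003]
go [ 44.6   5.5 -15.4]
bore off [-0.23025483 -0.25205451 15.3       ]
[347.2697193  185.53622291]
[334.38125294 153.24718841]
```

View pics/w5.png

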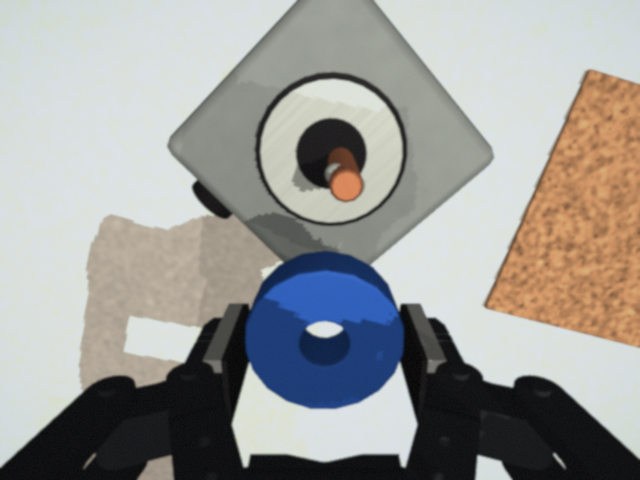

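The tip is at (346,184) and the seat centre at (331,149). The held bore hasn't moved since the grip.

```bash
python3 - <<'E'
from h import *
c=cap('wrist')
hsv=cv2.cvtColor(c['img'],cv2.COLOR_BGR2HSV);m=cv2.inRange(hsv,(4,110,170),(18,255,255));m[:150]=0;m[220:]=0;m[:,:320]=0;m[:,375:]=0
cs,_=cv2.findContours(m,0,1);g=max(cs,key=cv2.contourArea);e=cv2.fitEllipse(cv2.convexHull(g));print(e)
t=ray(c,*e[0],154);s=ray(c,331,149,78);print(t,s,np.hypot(*(t-s)[:2]))
st((t[0],t[1],167))
E
```

```text
((346.72479248046875, 185.1356201171875), (27.741512298583984, 28.48309898376465), 50.857269287109375)
[470.12034544 187.07764939 154.        ] [473.6706636  194.54836628  78.        ] 8.271418848970702
t 4.85 pos [425.9 180.7 190.2] F [ 1.  -0.9 -1.5] g 0.636 turn [-0.003  0.     0.005]
go [ 44.2   6.4 -23.2]
```

>>> play_rows(plan=[[15,2,-3,0,0,0,-1],[15,2,-3,0,0,0,-1],[15,3,-3,0,0,0,-1],[0,0,-8,0,0,0,-1],[0,0,0,0,0,0,-1]])

```text
time_s: 5.27
eef_pos: [474.3, 183.6, 171.3]
ee_rot: [-0.001, 0.986, 0.167, -0.0]
force: [-1.1, -0.7, -1.7]
grip_width: 0.635
```

```bash
python3 -c "
from h import *
st((470.5,187.5,164))"
```

```text
t 5.27 pos [474.3 183.6 171.3] F [-1.1 -0.7 -1.7] g 0.635 turn [-0.002 -0.001  0.011]
go [-3.8  3.9 -7.3]
```

>>> play_rows(plan=[[-4,4,-4,0,0,0.01,-1],[0,0,0,0,0,0,-1],[0,0,0,0,0,0,-1]])

```text
time_s: 5.52
eef_pos: [468.8, 186.5, 166.2]
ee_rot: [-0.001, 0.985, 0.171, -0.002]
force: [0.3, 0.3, -0.4]
grip_width: 0.634
```

```bash
python3 -c "
from h import *
st((470.5,187.5,160));cap('wrist','w6.png')"
```

```text
t 5.52 pos [468.8 186.5 166.2] F [ 0.3  0.3 -0.4] g 0.634 turn [-0.002 -0.004  0.002]
go [ 1.7  1.  -6.2]
```

View pics/w6.png

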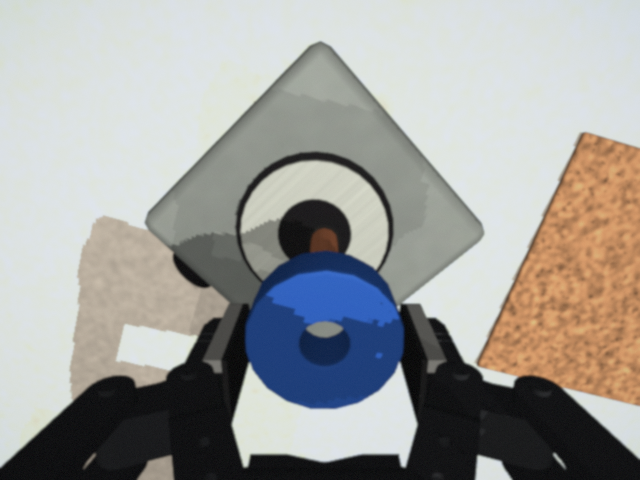

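The spindle stem lines up with the bore's column (about 325). I'll lower it gently and feel for contact.

>>> play_rows(plan=[[2,1,-5,0,0,0,-1],[0,0,0,0,0,0,-1]])

```text
time_s: 5.73
eef_pos: [470.4, 187.6, 161.4]
ee_rot: [-0.001, 0.985, 0.171, -0.001]
force: [-0.7, 0.3, -2.3]
grip_width: 0.638
```

>>> play_rows(plan=[[0,0,-3,0,0,0,-1],[0,0,0,0,0,0,-1]])

```text
time_s: 5.9
eef_pos: [470.4, 187.7, 158.2]
ee_rot: [-0.001, 0.985, 0.171, -0.001]
force: [-0.2, -0.8, -1.3]
grip_width: 0.637
```

>>> play_rows(plan=[[0,0,-3,0,0,0,-1],[0,0,0,0,0,0,-1]])

```text
time_s: 6.07
eef_pos: [470.4, 187.7, 154.9]
ee_rot: [-0.001, 0.985, 0.171, -0.001]
force: [0.5, -0.4, -1.7]
grip_width: 0.636
```

```bash
python3 -c "
from h import *
st((470.5,187.5,155))"
```

```text
t 6.07 pos [470.4 187.7 154.9] F [ 0.5 -0.4 -1.7] g 0.636 turn [-0.002 -0.002  0.001]
go [ 0.1 -0.2  0.1]
```

>>> play_rows(plan=[[0,0,-2,0,0,0,-1],[0,0,0,0,0,0,-1],[0,0,0,0,0,0,-1]])

```text
time_s: 6.32
eef_pos: [470.4, 187.7, 152.7]
ee_rot: [-0.001, 0.985, 0.171, -0.001]
force: [0.5, 0.7, -1.4]
grip_width: 0.632
```

```bash
python3 -c "
from h import *
st((470.5,187.5,150))"
```

```text
t 6.32 pos [470.4 187.7 152.7] F [ 0.5  0.7 -1.4] g 0.632 turn [-0.002 -0.002  0.001]
go [ 0.1 -0.2 -2.7]
```

The bore is 6 mm over the nose with no push-back, so it's threaded. On to the catch in small steps.

>>> play_rows(plan=[[0,0,-3,0,0,0,-1],[0,0,0,0,0,0,-1],[0,0,-3,0,0,0,-1],[0,0,0,0,0,0,-1]])

```text
time_s: 6.65
eef_pos: [470.6, 187.7, 146.3]
ee_rot: [-0.001, 0.985, 0.171, -0.001]
force: [-0.3, -1.3, -1.1]
grip_width: 0.641
```

>>> play_rows(plan=[[0,0,-2,0,0,0,-1],[0,0,0,0,0,0,-1]])

```text
time_s: 6.82
eef_pos: [470.9, 187.6, 144.5]
ee_rot: [-0.001, 0.985, 0.171, -0.0]
force: [-0.5, -0.4, 1.7]
grip_width: 0.637
```

>>> play_rows(plan=[[0,0,-2,0,0,0,-1],[0,0,0,0,0,0,-1]])

```text
time_s: 6.98
eef_pos: [471.0, 187.7, 142.7]
ee_rot: [-0.001, 0.985, 0.171, 0.0]
force: [0.1, -0.6, -3.0]
grip_width: 0.631
```

```bash
python3 -c "
from h import *
st((470.5,187.5,150))"
```

```text
t 6.98 pos [471.  187.7 142.7] F [ 0.1 -0.6 -3. ] g 0.631 turn [-0.002 -0.     0.001]
go [-0.5 -0.2  7.3]
```

>>> play_rows(plan=[[0,0,-2,0,0,0,-1],[0,0,0,0,0,0,-1]])

```text
time_s: 7.15
eef_pos: [470.8, 187.7, 140.2]
ee_rot: [-0.001, 0.985, 0.171, -0.0]
force: [0.5, -0.4, -2.7]
grip_width: 0.636
```

>>> play_rows(plan=[[0,0,-2,0,0,0,-1],[0,0,0,0,0,0,-1]])

```text
time_s: 7.32
eef_pos: [470.7, 187.7, 137.7]
ee_rot: [-0.001, 0.985, 0.171, -0.001]
force: [0.9, 0.4, -1.9]
grip_width: 0.638
```

>>> play_rows(plan=[[0,0,-2,0,0,0,-1],[0,0,0,0,0,0,-1]])

```text
time_s: 7.48
eef_pos: [470.6, 187.7, 135.2]
ee_rot: [-0.001, 0.985, 0.171, -0.001]
force: [-0.7, -0.0, -3.2]
grip_width: 0.637
```

```bash
python3 -c "
from h import *
st((470.5,187.5,83))"
```

```text
t 7.48 pos [470.6 187.7 135.2] F [-0.7 -0.  -3.2] g 0.637 turn [-0.002 -0.002  0.001]
go [ -0.1  -0.2 -52.2]
```

Past the catch: a brief push, then free. I run it down and seat it slowly.

>>> play_rows(plan=[[0,0,-10,0,0,0,-1],[0,0,-10,0,0,0,-1],[0,0,-10,0,0,0,-1],[0,0,0,0,0,0,-1]])

```text
time_s: 7.82
eef_pos: [470.2, 187.6, 102.0]
ee_rot: [-0.001, 0.985, 0.171, -0.001]
force: [0.5, -0.3, -1.6]
grip_width: 0.632
```

>>> play_rows(plan=[[0,0,-5,0,0,0,-1],[0,0,-4,0,0,0,-1],[0,0,0,0,0,0,-1]])

```text
time_s: 8.07
eef_pos: [469.8, 187.6, 91.1]
ee_rot: [-0.001, 0.985, 0.171, -0.002]
force: [-0.1, -0.4, -0.7]
grip_width: 0.633
```

```bash
python3 -c "
from h import *
st((470.5,187.5,83))"
```

```text
t 8.07 pos [469.8 187.6  91.1] F [-0.1 -0.4 -0.7] g 0.633 turn [-0.002 -0.004  0.001]
go [ 0.7 -0.1 -8.1]
```

>>> play_rows(plan=[[0.5,0,-3,0,0,0,-1],[0,0,0,0,0,0,-1]])

```text
time_s: 8.23
eef_pos: [470.5, 187.7, 87.8]
ee_rot: [-0.001, 0.985, 0.171, -0.002]
force: [0.2, -0.4, -1.3]
grip_width: 0.635
```

>>> play_rows(plan=[[0.5,0,-2,0,0,0,-1],[0,0,0,0,0,0,-1]])

```text
time_s: 8.4
eef_pos: [471.3, 187.7, 86.0]
ee_rot: [-0.001, 0.985, 0.171, -0.001]
force: [-0.7, -0.7, -1.2]
grip_width: 0.637
```

>>> play_rows(plan=[[0,0,-1.5,0,0,0,-1],[0,0,0,0,0,0,-1]])

```text
time_s: 8.57
eef_pos: [471.5, 187.7, 84.6]
ee_rot: [-0.001, 0.985, 0.171, -0.001]
force: [0.6, 0.0, -1.6]
grip_width: 0.634
```

```bash
python3 -c "
from h import *
st((470.5,187.5,83))"
```

```text
t 8.57 pos [471.5 187.7  84.6] F [ 0.6  0.  -1.6] g 0.634 turn [-0.002 -0.002  0.001]
go [-1.  -0.2 -1.6]
```

>>> play_rows(plan=[[-0.5,0,-1,0,0,0,-1],[0,0,0,0,0,0,-1]])

```text
time_s: 8.73
eef_pos: [471.1, 187.8, 83.7]
ee_rot: [-0.001, 0.985, 0.171, -0.001]
force: [-0.5, 0.5, -0.7]
grip_width: 0.634
```

>>> play_rows(plan=[[0,0,-1,0,0,0,-1],[0,0,0,0,0,0,-1]])

```text
time_s: 8.9
eef_pos: [471.2, 187.8, 82.8]
ee_rot: [-0.001, 0.985, 0.171, -0.0]
force: [-0.0, -0.4, -1.5]
grip_width: 0.637
```

```bash
python3 -c "
from h import *
st((470.5,187.5,83))"
```

```text
t 8.9 pos [471.2 187.8  82.8] F [-0.  -0.4 -1.5] g 0.637 turn [-0.002 -0.001  0.001]
go [-0.7 -0.3  0.2]
```

>>> play_rows(plan=[[-0.5,0,-1,0,0,0,-1],[0,0,0,0,0,0,-1]])

```text
time_s: 9.07
eef_pos: [471.4, 187.8, 82.9]
ee_rot: [-0.001, 0.985, 0.171, 0.001]
force: [-0.7, -0.1, -1.8]
grip_width: 0.633
```

>>> play_rows(plan=[[0,0,-1,0,0,0,-1],[0,0,0,0,0,0,-1]])

```text
time_s: 9.23
eef_pos: [471.6, 187.9, 82.8]
ee_rot: [-0.001, 0.985, 0.171, 0.001]
force: [0.3, -0.1, -1.2]
grip_width: 0.634
```

```bash
python3 -c "
from h import *
st((470.5,187.5,83))"
```

```text
t 9.23 pos [471.6 187.9  82.8] F [ 0.3 -0.1 -1.2] g 0.634 turn [-0.002  0.002  0.001]
go [-1.1 -0.4  0.2]
```

It stopped at 82.8, the expected seat height. I release, rise, and check numerically.

>>> play_rows(plan=[[0,0,0,0,0,0,0.6],[0,0,0,0,0,0,1],[0,0,0,0,0,0,1],[0,0,0,0,0,0,1]])

```text
time_s: 9.57
eef_pos: [471.6, 187.9, 82.5]
ee_rot: [-0.001, 0.985, 0.171, 0.001]
force: [-0.2, -0.3, 0.3]
grip_width: 1.003
```

>>> play_rows(plan=[[0,0,15,0,0,0,1],[0,0,30,0,0,0,1],[-8,0,30,0,0,0,1],[-8,0,30,0,0,0,1],[0,0,0,0,0,0,1]])

```text
time_s: 9.98
eef_pos: [453.4, 187.5, 189.6]
ee_rot: [-0.001, 0.985, 0.171, -0.002]
force: [-0.2, -0.3, 0.3]
grip_width: 1.0
```

```bash
python3 - <<'E'
from h import *
st((540,-266,100)); c=cap('wrist','w7.png');print(proj(c,(471,188,98)));print(spot(c,*COL['blue'][:2],98,(471,188),110))
E
```

```text
t 9.98 pos [453.4 187.5 189.6] F [-0.2 -0.3  0.3] g 1.0 turn [-0.002 -0.004  0.002]
go [  86.6 -453.5  -89.6]
[334.17093878 211.70687452]
(array([334.3, 208.6]), array([472.7, 188.6]), array([472.2, 187.8,  28.2]))
```

>>> play_rows(plan=[[5,-36,0,0,0,0,1],[5,-36,0,0,0,0,1],[5,-36,-5,0,0,0,1],[5,-36,-5,0,0,0,1],[5,-36,-5,0,0,0,1]])

```text
time_s: 10.45
eef_pos: [476.6, 6.4, 168.9]
ee_rot: [-0.002, 0.984, 0.177, -0.003]
force: [0.8, -0.2, -0.0]
grip_width: 0.999
```

>>> play_rows(plan=[[5,-36,-8,0,0,0,1],[5,-36,-8,0,0,0,1],[5,-36,-8,0,0,0,1],[5,-36,-8,0,0,0,1],[5,-36,-8,0,0,0,1]])

```text
time_s: 10.87
eef_pos: [499.8, -182.8, 122.1]
ee_rot: [-0.004, 0.984, 0.177, -0.006]
force: [1.2, 0.9, 0.1]
grip_width: 1.003
```

>>> play_rows(plan=[[5,-36,-8,0,0,0,1],[0,-25,-8,0,0,0,1],[0,0,0,0,0,0,1],[0,0,0,0,0,0,1]])

```text
time_s: 11.2
eef_pos: [502.2, -253.1, 97.6]
ee_rot: [-0.007, 0.985, 0.173, -0.009]
force: [0.2, 0.7, -0.0]
grip_width: 1.002
```

```bash
python3 - <<'E'
from h import *
st((540,-266,60)); c=cap('wrist','w8.png');print(proj(c,(540,-266,23)));print(spot(c,*COL['brass'],(540,-266),110))
E
```

```text
t 11.2 pos [ 502.2 -253.1   97.6] F [ 0.2  0.7 -0. ] g 1.002 turn [-0.01  -0.019 -0.001]
go [ 37.8 -12.9 -37.6]
[374.70079163 192.31759399]
(array([391.2, 205.9]), array([ 536.2, -276.9]), array([ 536.4, -276.7,    1.7]))
```

```bash
python3 - <<'E'
from h import *
c=cap('wrist')
I=cv2.cvtColor(c['img'],cv2.COLOR_BGR2HSV)
print(I[185:260:8,[376,320]].tolist())
for h0 in(18,19,20,21):
  for s0 in (80,120):
    try: print(h0,s0,spot(c,(h0,s0,50),(32,255,255),23,(540,-266),90))
    except Exception as x: print(x)
cv2.imwrite('pics/w8.png',c['img'])
E
```

```text
[[[16, 137, 175], [14, 129, 220]], [[13, 128, 203], [13, 130, 194]], [[13, 129, 198], [13, 127, 218]], [[17, 145, 102], [13, 127, 205]], [[18, 146, 197], [13, 128, 210]], [[18, 146, 208], [13, 129, 208]], [[18, 146, 204], [13, 130, 185]], [[15, 134, 171], [13, 129, 186]], [[13, 130, 177], [13, 130, 196]], [[13, 128, 131], [13, 132, 95]]]
18 80 (array([380.1, 196.8]), array([ 538.6, -269.2]), array([ 538.2, -269.5,   23.3]))
18 120 (array([380.1, 196.8]), array([ 538.6, -269.2]), array([ 538.2, -269.5,   23.3]))
19 80 (array([403.7, 173.5]), array([ 554.1, -275.7]), array([ 554.6, -275.3,   11.9]))
19 120 (array([403.7, 173.5]), array([ 554.1, -275.7]), array([ 554.6, -275.3,   11.9]))
20 80 (array([399.4, 166.6]), array([ 556.6, -272.3]), array([ 557.2, -272.4,    5.2]))
20 120 (array([399.4, 166.6]), array([ 556.6, -272.3]), array([ 557.2, -272.4,    5.2]))
21 80 (array([396.6, 164. ]), array([ 557.3, -270.4]), array([ 557.3, -270.4,    2.1]))
21 120 (array([396.6, 164. ]), array([ 557.3, -270.4]), array([ 557.3, -270.4,    2.1]))
```

View pics/w8.png

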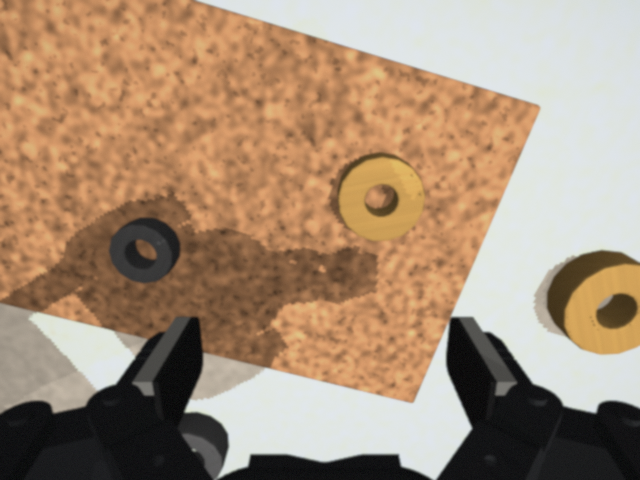

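Brass at (381,199), fitted radius 23.3 against the expected 23. The small steel is at about (143,252). Next I move over the brass.

```bash
python3 - <<'E'
from h import *
c=cap('wrist');print('brass bore',ray(c,381,199,23),'steel bore',ray(c,142.5,253,21)); st((538,-269.5,50))
E
```

```text
brass bore [ 537.92930968 -269.37378771   23.        ] steel bore [ 462.99118199 -157.08532231   21.        ]
t 11.35 pos [ 502.7 -251.5   98.9] F [0.5 0.9 0.7] g 1.0 turn [-0.01  -0.018 -0.004]
go [ 35.3 -18.  -48.9]
```

>>> play_rows(plan=[[18,-8,-20,-0.01,-0.02,0,1],[17,-8,-20,0,0,0,1],[0,0,-5,0,0,0,1],[0,0,0,0,0,0,1],[0,0,0,0,0,0,1]])

```text
time_s: 11.77
eef_pos: [540.6, -262.6, 55.1]
ee_rot: [0.002, 0.984, 0.177, 0.003]
force: [0.4, -0.2, -0.0]
grip_width: 0.999
```

```bash
python3 - <<'E'
from h import *
c=cap('wrist','w9.png');print(spot(c,(18,80,50),(32,255,255),23,(538,-269.5),100)); st((538,-269.5,9.5))
E
```

```text
(array([336.9, 289.2]), array([ 540. , -269.1]), array([ 539.3, -269.3,   24.6]))
t 11.82 pos [ 540.6 -262.5   55.4] F [ 0.4 -0.2  0.4] g 0.999 turn [ 0.003  0.006 -0.011]
go [ -2.6  -7.  -45.9]
```

>>> play_rows(plan=[[-2,-5,-15,0,0,-0.01,1],[-1,-3,-15,0,0,0,1],[0,0,-12,0,0,0,1],[0,0,0,0,0,0,1],[0,0,0,0,0,0,1]])

```text
time_s: 12.23
eef_pos: [538.4, -269.5, 17.5]
ee_rot: [0.005, 0.985, 0.173, 0.005]
force: [0.7, 0.5, 0.3]
grip_width: 0.998
```

```bash
python3 - <<'E'
from h import *
st((538,-269.3,9.5))
E
```

```text
t 12.23 pos [ 538.4 -269.5   17.5] F [0.7 0.5 0.3] g 0.998 turn [ 0.007  0.012 -0.003]
go [-0.4  0.2 -8. ]
```

>>> play_rows(plan=[[-1.5,0,-8,0.007,0.012,-0.003,1],[0,0,0,0,0,0,1],[0,0,0,0,0,0,1]])

```text
time_s: 12.48
eef_pos: [537.5, -269.4, 11.0]
ee_rot: [0.001, 0.985, 0.172, 0.0]
force: [-0.1, 0.0, 0.6]
grip_width: 0.999
```

```bash
python3 - <<'E'
from h import *
st((538,-269.3,9.5))
E
```

```text
t 12.48 pos [ 537.5 -269.4   11. ] F [-0.1  0.   0.6] g 0.999 turn [ 0.001  0.001 -0.   ]
go [ 0.5  0.1 -1.5]
```

>>> play_rows(plan=[[0.5,0,-2,0,0,0,0.6],[0,0,0,0,0,0,-1],[0,0,0,0,0,0,-1],[0,0,0,0,0,0,-1],[0,0,0,0,0,0,-1]], grip_force=40)

```text
time_s: 12.9
eef_pos: [538.7, -269.7, 10.2]
ee_rot: [0.001, 0.985, 0.172, 0.001]
force: [0.4, -1.0, -1.7]
grip_width: 0.517
```

>>> play_rows(plan=[[0,0,0,0,0,0,-1],[0,0,0,0,0,0,-1],[0,0,0,0,0,0,-1]])

```text
time_s: 13.15
eef_pos: [538.6, -269.7, 10.1]
ee_rot: [0.001, 0.985, 0.172, 0.001]
force: [0.4, -0.3, -0.0]
grip_width: 0.516
```

```bash
python3 - <<'E'
from h import *
st((538,-269.3,9.5)); c=cap('wrist','w10.png'); p=sense()['eef_pos'];print(spot(c,(18,80,50),(32,255,255),23,(538,-269.5),100))
cv2.imwrite('pics/w10c.png',cv2.resize(c['img'][220:460,200:440],None,fx=2.4,fy=2.4))
E
```

```text
t 13.15 pos [ 538.6 -269.7   10.1] F [ 0.4 -0.3 -0. ] g 0.516 turn [ 0.002  0.002 -0.   ]
go [-0.6  0.4 -0.6]
(array([323.8, 331. ]), array([ 541. , -268.7]), array([ 539.9, -268.6,   25.3]))
```

View pics/w10c.png

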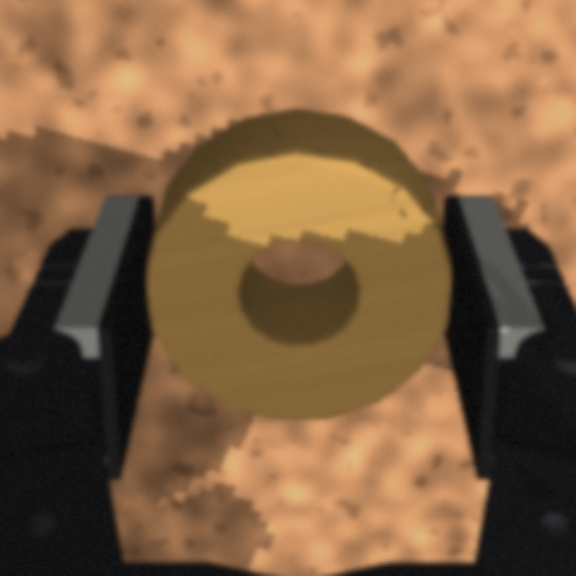

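The brass is held square, with the bore rim centre at about (324.6,341.7). I carry it to the spindle.

```bash
python3 - <<'E'
from h import *
c=cap('wrist');p=sense()['eef_pos'];print(ray(c,324.6,341.7,23)-p)
E
```

```text
[-1.580056   -0.72225882 12.85348445]
```

>>> play_rows(plan=[[0,0,30,0,0,0,-1],[0,0,30,0,0,0,-1],[-5,30,20,0,0,0,-1],[-5,36,15,0,0,0,-1],[-5,36,15,0,0,0,-1]])

```text
time_s: 13.67
eef_pos: [520.3, -168.9, 118.8]
ee_rot: [-0.001, 0.986, 0.168, -0.002]
force: [0.7, 0.9, -2.0]
grip_width: 0.516
```

>>> play_rows(plan=[[-5,36,15,0,0,0,-1],[-5,36,15,0,0,0,-1],[-5,36,10,0,0,0,-1],[-5,36,10,0,0,0,-1],[-5,36,5,0,0,0,-1]])

```text
time_s: 14.08
eef_pos: [492.3, 18.7, 177.9]
ee_rot: [-0.001, 0.986, 0.167, -0.001]
force: [2.1, -0.5, -2.5]
grip_width: 0.519
```

>>> play_rows(plan=[[-5,36,5,0,0,0,-1],[-5,36,0,0,0,0,-1],[-5,36,0,0,0,0,-1],[-5,20,0,0,0,0,-1],[0,0,0,0,0,0,-1]])

```text
time_s: 14.5
eef_pos: [468.1, 158.4, 184.6]
ee_rot: [-0.002, 0.986, 0.169, -0.0]
force: [-0.4, -0.2, -2.2]
grip_width: 0.517
```

>>> play_rows(plan=[[0,0,0,0,0,0,-1],[0,0,0,0,0,0,-1]])

```text
time_s: 14.67
eef_pos: [467.5, 159.2, 184.3]
ee_rot: [-0.002, 0.985, 0.171, -0.0]
force: [0.2, -0.2, -2.0]
grip_width: 0.518
```

```bash
python3 - <<'E'
from h import *
st((471,187.6,172))
E
```

```text
t 14.67 pos [467.5 159.2 184.3] F [ 0.2 -0.2 -2. ] g 0.518 turn [-0.003 -0.001  0.003]
go [  3.5  28.4 -12.3]
```

>>> play_rows(plan=[[2,12,-6,0,0,0,-1],[2,12,-6,0,0,0,-1],[1,5,-2,0,0,0,-1],[0,0,0,0,0,0,-1],[0,0,0,0,0,0,-1]])

```text
time_s: 15.08
eef_pos: [473.9, 188.3, 167.9]
ee_rot: [-0.001, 0.986, 0.168, -0.001]
force: [1.2, -0.3, -1.8]
grip_width: 0.514
```

```bash
python3 - <<'E'
from h import *
st((472.3,188.2,163))
E
```

```text
t 15.08 pos [473.9 188.3 167.9] F [ 1.2 -0.3 -1.8] g 0.514 turn [-0.002 -0.003  0.007]
go [-1.6 -0.1 -4.9]
```

>>> play_rows(plan=[[-2,0,-4,0,-0.003,0.005,-1],[0,0,0,0,0,0,-1],[0,0,0,0,0,0,-1]])

```text
time_s: 15.33
eef_pos: [471.8, 187.7, 163.3]
ee_rot: [-0.001, 0.985, 0.171, 0.0]
force: [0.2, -0.6, -1.6]
grip_width: 0.517
```

```bash
python3 - <<'E'
from h import *
st((472.3,188.2,159))
E
```

```text
t 15.33 pos [471.8 187.7 163.3] F [ 0.2 -0.6 -1.6] g 0.517 turn [-0.002  0.     0.002]
go [ 0.5  0.5 -4.3]
```

Contact would come at about TCP 159. I step down, watching the force.

>>> play_rows(plan=[[0.5,0.5,-3,0,0,0,-1],[0,0,0,0,0,0,-1]])

```text
time_s: 15.5
eef_pos: [472.4, 187.8, 160.2]
ee_rot: [-0.001, 0.985, 0.171, 0.0]
force: [-0.6, 0.5, -2.6]
grip_width: 0.517
```

>>> play_rows(plan=[[0,0,-3,0,0,0,-1],[0,0,0,0,0,0,-1]])

```text
time_s: 15.67
eef_pos: [472.5, 187.7, 157.1]
ee_rot: [-0.001, 0.985, 0.17, 0.001]
force: [-0.4, -0.8, -2.3]
grip_width: 0.514
```

>>> play_rows(plan=[[0,0,-3,0,0,0,-1],[0,0,0,0,0,0,-1]])

```text
time_s: 15.83
eef_pos: [472.4, 187.6, 153.8]
ee_rot: [-0.001, 0.985, 0.17, 0.0]
force: [-0.2, -0.1, -2.1]
grip_width: 0.517
```

```bash
python3 - <<'E'
from h import *
st((472.3,188.2,159))
E
```

```text
t 15.83 pos [472.4 187.6 153.8] F [-0.2 -0.1 -2.1] g 0.517 turn [-0.002  0.     0.003]
go [-0.1  0.6  5.2]
```

The brass is threaded, 5 mm in with only its weight showing. On past the catch.

>>> play_rows(plan=[[0,0,-3,0,0,0,-1],[0,0,0,0,0,0,-1],[0,0,-2,0,0,0,-1],[0,0,0,0,0,0,-1]])

```text
time_s: 16.17
eef_pos: [472.3, 187.7, 148.2]
ee_rot: [-0.001, 0.985, 0.17, 0.0]
force: [-1.7, 0.1, -2.7]
grip_width: 0.514
```

>>> play_rows(plan=[[0,0,-2,0,0,0,-1],[0,0,0,0,0,0,-1]])

```text
time_s: 16.33
eef_pos: [472.5, 187.6, 146.2]
ee_rot: [-0.001, 0.985, 0.17, 0.001]
force: [-0.7, 0.1, -0.7]
grip_width: 0.517
```

>>> play_rows(plan=[[0,0,-2,0,0,0,-1],[0,0,0,0,0,0,-1]])

```text
time_s: 16.5
eef_pos: [472.5, 187.7, 144.5]
ee_rot: [-0.001, 0.985, 0.17, 0.001]
force: [-2.3, -1.6, 1.8]
grip_width: 0.515
```

>>> play_rows(plan=[[0,0,-2,0,0,0,-1],[0,0,0,0,0,0,-1]])

```text
time_s: 16.67
eef_pos: [472.5, 187.8, 142.7]
ee_rot: [-0.001, 0.985, 0.17, 0.001]
force: [-0.9, 0.0, -3.0]
grip_width: 0.519
```

```bash
python3 - <<'E'
from h import *
st((472.3,188.2,159))
E
```

```text
t 16.67 pos [472.5 187.8 142.7] F [-0.9  0.  -3. ] g 0.519 turn [-0.002  0.001  0.003]
go [-0.2  0.4 16.3]
```

>>> play_rows(plan=[[-0.7,0,-3,0,0,0,-1],[0,0,0,0,0,0,-1]])

```text
time_s: 16.83
eef_pos: [471.7, 187.8, 139.1]
ee_rot: [-0.001, 0.985, 0.17, 0.001]
force: [-1.6, 0.3, -3.4]
grip_width: 0.512
```

>>> play_rows(plan=[[0,0,-3,0,0,0,-1],[0,0,0,0,0,0,-1]])

```text
time_s: 17.0
eef_pos: [471.6, 187.7, 135.4]
ee_rot: [-0.001, 0.985, 0.17, 0.001]
force: [-1.5, -0.5, -3.3]
grip_width: 0.515
```

```bash
python3 - <<'E'
from h import *
st((472.3,188.2,103))
E
```

```text
t 17.0 pos [471.6 187.7 135.4] F [-1.5 -0.5 -3.3] g 0.515 turn [-0.002  0.001  0.003]
go [  0.7   0.5 -32.4]
```

Through. I run it down to the blue and seat it.

>>> play_rows(plan=[[-0.3,0,-8,0,0,0,-1],[0,0,-8,0,0,0,-1],[0,0,-4,0,0,0,-1],[0,0,0,0,0,0,-1]])

```text
time_s: 17.33
eef_pos: [471.1, 187.6, 112.7]
ee_rot: [-0.001, 0.985, 0.17, 0.0]
force: [0.1, 0.6, -3.3]
grip_width: 0.518
```

```bash
python3 - <<'E'
from h import *
st((472.3,188.2,103))
E
```

```text
t 17.33 pos [471.1 187.6 112.7] F [ 0.1  0.6 -3.3] g 0.518 turn [-0.002  0.     0.003]
go [ 1.2  0.6 -9.7]
```

>>> play_rows(plan=[[0,0,-4,0,0,0,-1],[0,0,0,0,0,0,-1],[0,0,-3,0,0,0,-1],[0,0,0,0,0,0,-1]])

```text
time_s: 17.67
eef_pos: [471.0, 187.6, 104.4]
ee_rot: [-0.001, 0.985, 0.17, 0.0]
force: [-0.8, 0.0, -1.9]
grip_width: 0.516
```

>>> play_rows(plan=[[0,0,-1.5,0,0,0,-1],[0,0,0,0,0,0,-1]])

```text
time_s: 17.83
eef_pos: [471.4, 187.6, 103.3]
ee_rot: [-0.001, 0.985, 0.17, 0.001]
force: [1.2, -0.6, -1.7]
grip_width: 0.514
```

>>> play_rows(plan=[[0,0,-1,0,0,0,-1],[0,0,0,0,0,0,-1]])

```text
time_s: 18.0
eef_pos: [471.7, 187.7, 103.4]
ee_rot: [-0.001, 0.985, 0.17, 0.001]
force: [0.9, 0.1, -1.8]
grip_width: 0.516
```

>>> play_rows(plan=[[0,0,-1,0,0,0,-1],[0,0,0,0,0,0,-1]])

```text
time_s: 18.17
eef_pos: [472.0, 187.8, 103.3]
ee_rot: [-0.001, 0.985, 0.171, 0.002]
force: [-0.2, 0.2, -0.7]
grip_width: 0.512
```

>>> play_rows(plan=[[0,0,-1,0,0,0,-1],[0,0,0,0,0,0,-1]])

```text
time_s: 18.33
eef_pos: [472.3, 187.9, 103.3]
ee_rot: [-0.001, 0.985, 0.171, 0.002]
force: [-0.0, -0.3, -1.6]
grip_width: 0.514
```

Stopped at 103.3 against an expected 103.1, so it's seated. I release, check, and head for the small steel one.

>>> play_rows(plan=[[0,0,0,0,0,0,0.6],[0,0,0,0,0,0,1],[0,0,0,0,0,0,1],[0,0,0,0,0,0,1]])

```text
time_s: 18.67
eef_pos: [472.6, 187.9, 103.0]
ee_rot: [-0.001, 0.985, 0.171, 0.003]
force: [-0.6, 0.3, -0.2]
grip_width: 0.999
```

>>> play_rows(plan=[[0,0,15,0,0,0,1],[0,0,30,0,0,0,1],[-8,0,30,0,0,0,1],[-8,0,15,0,0,0,1],[0,0,0,0,0,0,1]])

```text
time_s: 19.08
eef_pos: [455.0, 187.5, 194.7]
ee_rot: [-0.001, 0.985, 0.17, 0.001]
force: [-0.5, -0.4, 0.3]
grip_width: 1.001
```

```bash
python3 - <<'E'
from h import *
st(); c=cap('wrist','w11.png');print(spot(c,(18,80,50),(32,255,255),116,(471,188),110))
E
```

```text
t 19.08 pos [455.  187.5 194.7] F [-0.5 -0.4  0.3] g 1.001 turn [-0.002  0.001  0.003]
(array([334.3, 219.6]), array([472.1, 187.9]), array([471.9, 187. ,  23.7]))
```

>>> play_rows(plan=[[-4,-34,0,0,0,0,1],[-4,-34,0,0,0,0,1],[-4,-34,-5,0,0,0,1],[-4,-34,-10,0,0,0,1],[-4,-34,-10,0,0,0,1]])

```text
time_s: 19.55
eef_pos: [434.3, 16.1, 163.8]
ee_rot: [-0.002, 0.985, 0.175, -0.0]
force: [0.5, -1.3, -0.5]
grip_width: 0.997
```

>>> play_rows(plan=[[0,-34,-15,0,0,0,1],[0,-34,-15,0,0,0,1],[0,-34,-15,0,0,0,1],[0,-30,-15,0,0,0,1],[0,0,0,0,0,0,1]])

```text
time_s: 19.97
eef_pos: [430.5, -126.4, 94.0]
ee_rot: [-0.004, 0.985, 0.173, -0.003]
force: [-0.1, 1.6, -0.0]
grip_width: 0.998
```

>>> play_rows(plan=[[0,0,0,0,0,0,1]])

```text
time_s: 20.05
eef_pos: [429.7, -127.2, 92.2]
ee_rot: [-0.005, 0.985, 0.171, -0.004]
force: [0.7, 0.6, 0.5]
grip_width: 0.998
```

```bash
python3 - <<'E'
from h import *
st((463,-157,50)); c=cap('wrist','w12.png');print(proj(c,(463,-157,21)))
for v in(60,80,100):
    for s in (90,120):
        try: print(v,s,spot(c,(0,0,0),(179,s,v),21,(463,-157),75))
        except Exception as x: print('x')
E
```

```text
t 20.05 pos [ 429.7 -127.2   92.2] F [0.7 0.6 0.5] g 0.998 turn [-0.008 -0.01   0.001]
go [ 33.3 -29.8 -42.2]
[401.1744911  213.61409167]
60 90 (array([401.9, 216. ]), array([ 461.9, -157.9]), array([ 462. , -157.6,    8.6]))
60 120 (array([401.9, 216. ]), array([ 461.9, -157.9]), array([ 462. , -157.6,    8.6]))
80 90 (array([397.9, 211.9]), array([ 463.3, -155.1]), array([ 463.5, -153.6,   17.4]))
80 120 (array([397.9, 211.8]), array([ 463.3, -155. ]), array([ 463.5, -153.6,   17.4]))
100 90 (array([399.2, 212.2]), array([ 463.3, -155.8]), array([ 462.8, -155.7,   18.4]))
100 120 (array([398.7, 211.9]), array([ 463.4, -155.4]), array([ 463. , -155.5,   18.7]))
```

>>> play_rows(plan=[[16,-14,-18,-0.008,-0.01,0,1],[15,-14,-18,0,0,0,1],[0,0,-6,0,0,0,1],[0,0,0,0,0,0,1],[0,0,0,0,0,0,1]])

```text
time_s: 20.52
eef_pos: [462.3, -151.3, 48.5]
ee_rot: [-0.0, 0.985, 0.174, 0.0]
force: [0.7, 0.1, -0.7]
grip_width: 1.0
```

```bash
python3 - <<'E'
from h import *
st((462.5,-156,9)); c=cap('wrist','w13.png');print(proj(c,(463,-157,21)))
for v in(80,100): print(v,spot(c,(0,0,0),(179,110,v),21,(463,-157),70))
E
```

```text
t 20.52 pos [ 462.3 -151.3   48.5] F [ 0.7  0.1 -0.7] g 1.0 turn [-0.     0.    -0.005]
go [  0.2  -4.7 -39.5]
[336.86268996 290.18010139]
80 (array([335.6, 286.1]), array([ 464.7, -155.8]), array([ 464.1, -156. ,   19.5]))
100 (array([335.8, 286.4]), array([ 464.5, -155.9]), array([ 464. , -156.3,   19.9]))
```

>>> play_rows(plan=[[0,-4,-15,0,0,0,1],[0,-2,-15,0,0,0,1],[0,0,-8,0,0,0,1],[0,0,0,0,0,0,1],[0,0,0,0,0,0,1]])

```text
time_s: 20.98
eef_pos: [462.8, -154.7, 13.7]
ee_rot: [0.002, 0.984, 0.176, 0.002]
force: [-0.5, 0.8, 0.6]
grip_width: 0.999
```

```bash
python3 - <<'E'
from h import *
st((462.5,-156.2,8.5))
E
```

```text
t 20.98 pos [ 462.8 -154.7   13.7] F [-0.5  0.8  0.6] g 0.999 turn [ 0.003  0.005 -0.009]
go [-0.3 -1.5 -5.2]
```

>>> play_rows(plan=[[-1,-2,-6,0.003,0.005,-0.008,1],[0,0,0,0,0,0,1],[0,0,0,0,0,0,1]])

```text
time_s: 21.23
eef_pos: [462.4, -156.7, 9.2]
ee_rot: [0.001, 0.985, 0.172, 0.001]
force: [0.5, -0.2, -0.1]
grip_width: 1.004
```

```bash
python3 - <<'E'
from h import *
st((462.5,-156.2,8.5))
E
```

```text
t 21.23 pos [ 462.4 -156.7    9.2] F [ 0.5 -0.2 -0.1] g 1.004 turn [ 0.001  0.002 -0.001]
go [ 0.1  0.5 -0.7]
```

>>> play_rows(plan=[[0,0,0,0,0,0,0.5],[0,0,0,0,0,0,-1],[0,0,0,0,0,0,-1],[0,0,0,0,0,0,-1],[0,0,0,0,0,0,-1]], grip_force=40)

```text
time_s: 21.65
eef_pos: [462.8, -157.0, 10.5]
ee_rot: [0.001, 0.985, 0.172, 0.001]
force: [-1.0, 0.5, 1.9]
grip_width: 0.396
```

>>> play_rows(plan=[[0,0,0,0,0,0,-1],[0,0,0,0,0,0,-1],[0,0,0,0,0,0,-1],[0,0,0,0,0,0,-1]])

```text
time_s: 21.98
eef_pos: [462.7, -156.9, 10.5]
ee_rot: [0.001, 0.985, 0.172, 0.001]
force: [0.2, -0.1, 2.0]
grip_width: 0.398
```

```bash
python3 - <<'E'
from h import *
st((462.5,-156.2,8.5)); c=cap('wrist','w14.png')
cv2.imwrite('pics/w14c.png',cv2.resize(cv2.convertScaleAbs(c['img'][220:460,200:440],alpha=1.6),None,fx=2.4,fy=2.4))
E
```

```text
t 21.98 pos [ 462.7 -156.9   10.5] F [ 0.2 -0.1  2. ] g 0.398 turn [ 0.002  0.003 -0.001]
go [-0.2  0.7 -2. ]
```

View pics/w14c.png

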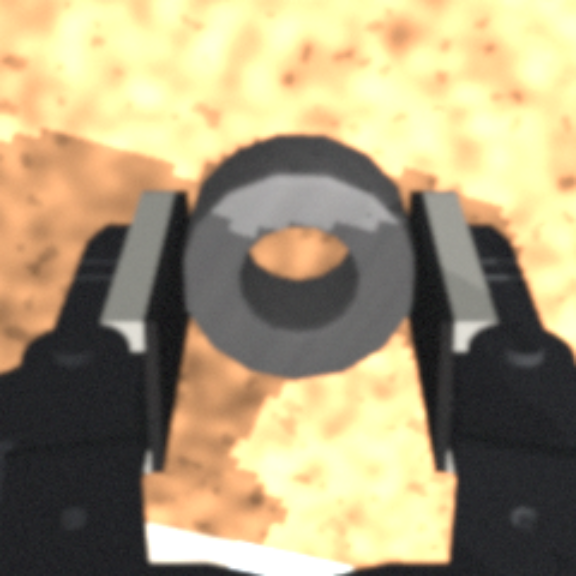

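The steel ring is held, with the bore centre at about (324.6,336.7). A slight +2 N upward push means the tips brush the mat. I carry it over.

```bash
python3 - <<'E'
from h import *
c=cap('wrist');p=sense()['eef_pos'];print(ray(c,324.6,336.7,21)-p)
E
```

```text
[-1.06626977 -0.53526652 10.51204173]
```

>>> play_rows(plan=[[0,0,30,0,0,0,-1],[0,0,30,0,0,0,-1],[1,30,30,0,0,0,-1],[1,34,30,0,0,0,-1],[1,34,20,0,0,0,-1]])

```text
time_s: 22.5
eef_pos: [462.4, -61.6, 148.5]
ee_rot: [-0.002, 0.986, 0.168, -0.002]
force: [0.2, -0.7, -0.5]
grip_width: 0.393
```

>>> play_rows(plan=[[1,34,15,0,0,0,-1],[1,34,10,0,0,0,-1],[1,34,8,0,0,0,-1],[1,34,0,0,0,0,-1],[1,34,0,0,0,0,-1]])

```text
time_s: 22.92
eef_pos: [467.6, 115.9, 188.6]
ee_rot: [-0.001, 0.986, 0.167, 0.002]
force: [0.6, -0.7, -0.9]
grip_width: 0.394
```

>>> play_rows(plan=[[0,34,0,0,0,0,-1],[0,15,0,0,0,0,-1],[0,0,0,0,0,0,-1],[0,0,0,0,0,0,-1]])

```text
time_s: 23.25
eef_pos: [465.9, 173.1, 188.5]
ee_rot: [-0.001, 0.985, 0.171, 0.002]
force: [0.1, -0.3, -0.3]
grip_width: 0.397
```

```bash
python3 - <<'E'
from h import *
st((471,187.6,172))
E
```

```text
t 23.25 pos [465.9 173.1 188.5] F [ 0.1 -0.3 -0.3] g 0.397 turn [-0.003  0.004  0.002]
go [  5.1  14.5 -16.5]
```

>>> play_rows(plan=[[3,6,-8,0,0,0,-1],[2,6,-8,0,0,0,-1],[0,2,-2,0,0,0,-1],[0,0,0,0,0,0,-1],[0,0,0,0,0,0,-1]])

```text
time_s: 23.67
eef_pos: [471.6, 185.0, 167.3]
ee_rot: [-0.001, 0.986, 0.169, 0.001]
force: [0.3, 0.1, -1.5]
grip_width: 0.399
```

```bash
python3 - <<'E'
from h import *
st((472,188,165))
E
```

```text
t 23.67 pos [471.6 185.  167.3] F [ 0.3  0.1 -1.5] g 0.399 turn [-0.002  0.002  0.007]
go [ 0.4  3.  -2.3]
```

>>> play_rows(plan=[[0.5,3,-3,0,0.002,0.005,-1],[0,0,0,0,0,0,-1],[0,0,0,0,0,0,-1]])

```text
time_s: 23.92
eef_pos: [472.4, 187.3, 164.0]
ee_rot: [-0.001, 0.985, 0.171, 0.0]
force: [-0.2, -0.4, -2.2]
grip_width: 0.394
```

```bash
python3 - <<'E'
from h import *
st((472,188,160))
E
```

```text
t 23.92 pos [472.4 187.3 164. ] F [-0.2 -0.4 -2.2] g 0.394 turn [-0.002 -0.     0.003]
go [-0.4  0.7 -4. ]
```

>>> play_rows(plan=[[-0.4,0.7,-3,0,0,0,-1],[0,0,0,0,0,0,-1]])

```text
time_s: 24.08
eef_pos: [472.2, 187.9, 161.0]
ee_rot: [-0.001, 0.985, 0.17, 0.0]
force: [-0.1, -0.0, -1.5]
grip_width: 0.395
```

>>> play_rows(plan=[[0,0,-3,0,0,0,-1],[0,0,0,0,0,0,-1]])

```text
time_s: 24.25
eef_pos: [472.1, 187.8, 157.8]
ee_rot: [-0.001, 0.985, 0.17, 0.0]
force: [-0.0, 0.3, -1.1]
grip_width: 0.393
```

>>> play_rows(plan=[[0,0,-3,0,0,0,-1],[0,0,0,0,0,0,-1]])

```text
time_s: 24.42
eef_pos: [471.8, 187.8, 154.6]
ee_rot: [-0.001, 0.985, 0.171, 0.0]
force: [-2.0, -0.6, -1.9]
grip_width: 0.395
```

```bash
python3 - <<'E'
from h import *
st((472,188,160))
E
```

```text
t 24.42 pos [471.8 187.8 154.6] F [-2.  -0.6 -1.9] g 0.395 turn [-0.002 -0.     0.003]
go [0.2 0.2 5.4]
```

The steel is threaded as well. I ease x by -0.6 and go through the catch.

>>> play_rows(plan=[[-0.6,0,-3,0,0,0,-1],[0,0,0,0,0,0,-1],[0,0,-2,0,0,0,-1],[0,0,0,0,0,0,-1]])

```text
time_s: 24.75
eef_pos: [471.3, 187.8, 148.9]
ee_rot: [-0.001, 0.985, 0.171, 0.0]
force: [-0.7, -0.3, -1.7]
grip_width: 0.396
```

>>> play_rows(plan=[[0,0,-2,0,0,0,-1],[0,0,0,0,0,0,-1]])

```text
time_s: 24.92
eef_pos: [471.5, 187.7, 146.9]
ee_rot: [-0.001, 0.985, 0.171, 0.0]
force: [-1.6, 0.0, -0.0]
grip_width: 0.398
```

>>> play_rows(plan=[[0,0,-2,0,0,0,-1],[0,0,0,0,0,0,-1]])

```text
time_s: 25.08
eef_pos: [471.7, 187.6, 145.2]
ee_rot: [-0.001, 0.985, 0.171, 0.001]
force: [-1.8, -1.4, 1.7]
grip_width: 0.399
```

>>> play_rows(plan=[[0,0,-2,0,0,0,-1],[0,0,0,0,0,0,-1]])

```text
time_s: 25.25
eef_pos: [471.7, 187.8, 143.4]
ee_rot: [-0.001, 0.985, 0.171, 0.001]
force: [-1.7, -0.6, 0.3]
grip_width: 0.395
```

```bash
python3 - <<'E'
from h import *
st((472,188,160))
E
```

```text
t 25.25 pos [471.7 187.8 143.4] F [-1.7 -0.6  0.3] g 0.395 turn [-0.002  0.002  0.003]
go [ 0.3  0.2 16.6]
```

>>> play_rows(plan=[[-0.5,0,-2,0,0,0,-1],[0,0,0,0,0,0,-1]])

```text
time_s: 25.42
eef_pos: [471.1, 187.7, 140.9]
ee_rot: [-0.001, 0.985, 0.171, 0.001]
force: [0.5, -0.2, -2.8]
grip_width: 0.4
```

>>> play_rows(plan=[[0,0,-2,0,0,0,-1],[0,0,0,0,0,0,-1]])

```text
time_s: 25.58
eef_pos: [471.0, 187.7, 138.3]
ee_rot: [-0.001, 0.985, 0.171, 0.001]
force: [0.2, -0.3, -1.7]
grip_width: 0.393
```

```bash
python3 - <<'E'
from h import *
st((472,188,121.5))
E
```

```text
t 25.58 pos [471.  187.7 138.3] F [ 0.2 -0.3 -1.7] g 0.393 turn [-0.002  0.001  0.003]
go [  1.    0.3 -16.8]
```

Through. Down to the brass.

>>> play_rows(plan=[[0,0,-5,0,0,0,-1],[0,0,0,0,0,0,-1],[0,0,-4,0,0,0,-1],[0,0,0,0,0,0,-1]])

```text
time_s: 25.92
eef_pos: [470.8, 187.7, 127.9]
ee_rot: [-0.001, 0.985, 0.17, 0.0]
force: [-1.3, -0.6, -3.2]
grip_width: 0.392
```

>>> play_rows(plan=[[0,0,-3,0,0,0,-1],[0,0,0,0,0,0,-1]])

```text
time_s: 26.08
eef_pos: [470.6, 187.7, 124.2]
ee_rot: [-0.001, 0.985, 0.17, -0.0]
force: [-0.2, 0.2, -1.8]
grip_width: 0.394
```

>>> play_rows(plan=[[0,0,-1.5,0,0,0,-1],[0,0,0,0,0,0,-1]])

```text
time_s: 26.25
eef_pos: [470.7, 187.8, 122.5]
ee_rot: [-0.001, 0.985, 0.17, 0.0]
force: [0.4, -0.1, -1.3]
grip_width: 0.394
```

>>> play_rows(plan=[[0,0,-1,0,0,0,-1],[0,0,0,0,0,0,-1]])

```text
time_s: 26.42
eef_pos: [471.0, 187.8, 121.7]
ee_rot: [-0.001, 0.985, 0.17, 0.0]
force: [-0.1, -0.4, -1.2]
grip_width: 0.396
```

>>> play_rows(plan=[[0,0,-1,0,0,0,-1],[0,0,0,0,0,0,-1]])

```text
time_s: 26.58
eef_pos: [471.3, 187.9, 121.7]
ee_rot: [-0.001, 0.985, 0.171, 0.001]
force: [-0.3, 0.5, -1.3]
grip_width: 0.395
```

>>> play_rows(plan=[[0,0,-1,0,0,0,-1],[0,0,0,0,0,0,-1]])

```text
time_s: 26.75
eef_pos: [471.6, 188.0, 121.6]
ee_rot: [-0.001, 0.985, 0.171, 0.002]
force: [-0.2, 0.5, -1.5]
grip_width: 0.393
```

It stopped at 121.6 as expected. I release, rise straight up, and look.

>>> play_rows(plan=[[0,0,0,0,0,0,0.3],[0,0,0,0,0,0,1],[0,0,0,0,0,0,1],[0,0,0,0,0,0,1]])

```text
time_s: 27.08
eef_pos: [471.8, 188.1, 121.5]
ee_rot: [-0.001, 0.985, 0.171, 0.002]
force: [-0.3, -0.2, 0.1]
grip_width: 0.938
```

>>> play_rows(plan=[[0,0,15,0,0,0,1],[0,0,30,0,0,0,1],[-10,0,30,0,0,0,1],[-15,-10,10,0,0,0,1],[-20,-25,5,0,0,0,1]])

```text
time_s: 27.5
eef_pos: [426.0, 153.9, 212.4]
ee_rot: [-0.001, 0.985, 0.172, -0.0]
force: [1.9, -0.8, 0.4]
grip_width: 0.996
```

>>> play_rows(plan=[[-20,-25,0,0,0,0,1],[0,-10,0,0,0,0,1],[0,0,0,0,0,0,1],[0,0,0,0,0,0,1]])

```text
time_s: 27.83
eef_pos: [403.3, 116.0, 214.6]
ee_rot: [-0.001, 0.985, 0.171, 0.002]
force: [0.2, 0.1, -0.4]
grip_width: 1.002
```

```bash
python3 - <<'E'
from h import *
st();S=cap('scene');W=cap('wrist')
a=cv2.resize(S['img'][215:345,380:510],(400,400),interpolation=cv2.INTER_CUBIC)
u,v=proj(W,(471,188,120)).astype(int);print(u,v)
u=min(max(u,90),549);v=min(max(v,90),389);b=cv2.resize(W['img'][v-90:v+90,u-90:u+90],(400,400))
cv2.imwrite('pics/f.png',np.hstack([a,b]))
for h,r in((98,28),(116,23),(132,18),(154,7.5)):
    for n,c in(('S',S),('W',W)):
        P=np.array([proj(c,(471+r*np.cos(t),188+r*np.sin(t),h)) for t in np.linspace(0,6.28,40)]);
        if n=='S': print(n,h,((P.min(0)-[380,215])*400/130).round(),((P.max(0)-[380,215])*400/130).round())
E
```

```text
t 27.83 pos [403.3 116.  214.6] F [ 0.2  0.1 -0.4] g 1.002 turn [-0.002  0.004  0.002]
238 80
S 98 [158. 146.] [252. 215.]
S 116 [172. 132.] [250. 188.]
S 132 [185. 119.] [247. 163.]
S 154 [210. 105.] [236. 124.]
```

View pics/f.png

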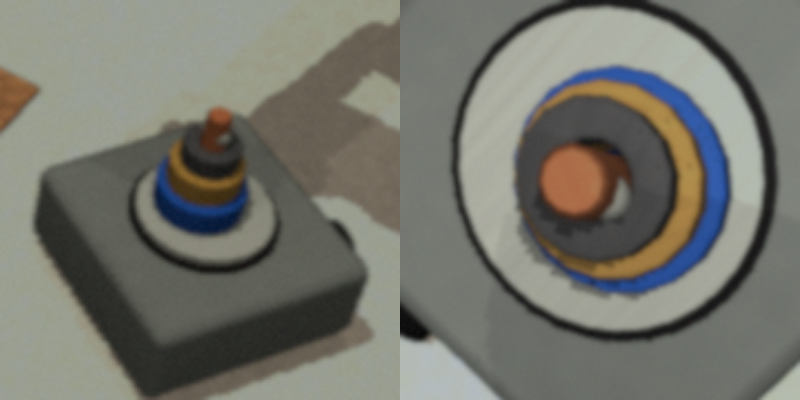

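The picture shows blue, brass and steel stacked flat with no gaps, the catch ball showing above the steel ring, and the spindle up. The gripper is clear, so I'm handing in.

```bash
python3 -c "
from h import *
print(ctrl.finish_job());st()"
```

```text
the job is handed in; nothing more can be done
None
the job is handed in; nothing more can be done
```

The three spacers are on the mill spindle in order: large blue, then the smaller brass, then the smaller steel on top. I handed the job in at about 28 s of the 72 s limit, with the gripper open and clear.

- **Threading:** Each spacer found the spindle on the first descent. The largest upward push I read was about 2 N, roughly 4 N allowing for the brass spacer's weight. From the descent readings I estimate the spindle was never pressed more than about 5 mm.
- **Seating:** Each spacer stopped within 0.2 mm of the height expected from its grasp: 82.8, 103.3 and 121.6 mm at the tool.
- **Final pictures:** The scene and wrist views show a flat stack with no gaps. The catch ball is showing above the steel ring and the spindle is up. The jar, hopper and brush were never approached.
- **Checks that disagreed:**
  - The top camera read about 5 mm off from the other two in x, so I relied on the wrist camera.
  - My first estimate of the spindle's offset was 8.3 mm, against the stated 5 to 7 mm. I put that down to calibration error, and the threading bore it out.
  - While I gripped the steel spacer there was a 2 N upward push, probably the fingertips brushing the mat.

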